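Clamp a board on end in the pocket-hole jig and keep the clamp lever down

ROBOT

A 6-joint arm with a two-finger parallel gripper is mounted at the origin on a cart in front of the work surface, level with it; the furniture and walls round the work are solid. World frame = base frame: x ahead of the robot, y to its left, z up, the work surface at z = 0. Lengths are in m, angles in degrees, forces in N, time in s.
With the tool pointing down it reaches from about 0.375 to 0.975 m from the base axis. Payload 3.8 kg.
Tool frame: the origin (TCP) lies at the very end of the fingers, on their centre line; the grasp point (between the pads) lies 19 mm behind it (env.pinch_z is the distance from the TCP to the grasp point, in m); z points along the fingers, y is the line along which they close (so a half turn about z gives the same grasp; the last joint's range is limited). The gripper opens to 88 mm and grips with 3 to 60 N. Pads are 18 mm wide; open, the fingers measure 123 mm over their backs; the gripper's body (75 mm by 187 mm) begins 45 mm behind the grasp point.
Start: joints at [75.12, 15.12, 91.902, -0, 72.978, -2.114], TCP at [0.149, 0.658, 0.239] pointing down, gripper open.
Joint ranges: [-150.88, 150.88], [-54.13, 125.18], [17.81, 147.31], [-75.09, 255.09], [0, 152.58], [-146.25, 146.25]. Speed limits (degrees/s): [147.25, 147.25, 180, 180, 180, 180].

INTERFACE

Orientations are given as [roll, pitch, yaw] about the fixed x, y, z axes, in that order (R = Rz(yaw) Ry(pitch) Rx(roll)).
In Python, from workcell import env gives the robot as it stands. The module is installed in compiled form; this text tells all that it offers.
- The arm moves only by the shell command python3 -m crank 'ROWS' [FORCE]. ROWS is JSON, a list of rows, each a list of 7 numbers: the turn, a rotation vector about the tool's x, y, z each as a share of 360 degrees, from -1 to 1, then the shift along the tool's x, y, z each as a share of 0.15 m, from -1 to 1, then the opening, from -1 (shut) to 1 (fully open). In form: [[rx, ry, rz, x, y, z, grip], ...]. A call has 1 to 10 rows; each row is the pose to reach, as a shift and turn from the pose commanded when the call began, along the tool's axes at that moment, turning the shorter way round; what a row does not reach only later rows make up. A row lasts 1/10 s, in which the tool goes at most 50 mm and 8.59 degrees, less where a joint would pass 70% of its speed; a pose out of reach is approached as far as the arm can. A call with a number of a shift or a turn outside -1 to 1 is refused whole. A call with a gripper value outside its range is refused whole. The fingers move at their own pace and stop on an object; FORCE is the grip in N (left out, the last holds). Time passes only in rows, so rows that repeat a pose let the fingers close. It gives the time, the measured TCP pose, the force, the opening and the grip force at its end, in the units of the state.
- env.get_state(): the state, without advancing time (a new reading comes with each control period).
- env.grab_frame(name): name is "scene" or "top" or "wrist"; returns (picture, depth): 400x640x3 uint8, red, green, blue; 400x640 float32, m along the optical axis (not along the pixel's ray), 0 where there is no reading.
- env.camera_params(name): a dict with "vertical_fov" (degrees; the focal length in pixels is half the picture's height over the tangent of half this angle, whatever the lens; pixels are square), "cx", "cy" (the principal point, pixels), "k1" (the pictures are not rectified: a ray, as slopes to the right and down, at radius r is drawn at 1 + k1 r^2 times it, then the intrinsics apply), "rvec" (rotation vector, rad) and "tvec" (3), from world to camera coordinates, as OpenCV has them; the wrist camera has in their place "mount" (4x4, takes a point from camera to tool coordinates, whose origin is the TCP and whose axes are the flange's). Camera axes: x right, y down, z forward; pixel columns grow to the right and rows downward; lengths in m; the calibration is good to about 2 mm. A picture is of the moment at which its call begins: read the wrist's pose just before it. camera_params takes no time and is no camera call.
- env.close_job(): hands the job in; it is judged then, once.
The state is a dict: "t": time; "joints": joint angles; "qvel": joint speeds; "tau": joint torques, N m; "tcp_pos": TCP position; "orientation": TCP orientation; "force": force on the tool from outside, world axes, zero at the start; "torque": the same for the moment, N m; "gripper_width": opening from 0.0 (shut) to 1.0 (fully open); "grip_force": force on a finger pad.
Only numpy, scipy, OpenCV 4.12 (cv2) and the standard library are available. Lean on these libraries where they do the work, as an engineer would, in place of code of your own. Each camera call takes 0.05 s, during which the arm holds its last target. There are 200 camera calls.

TASK

Stand the wide flat board on end in the pocket-hole jig, between its two side stops and behind the drill guide, and let go of it. Then press the jig's spring-loaded clamp lever by its grip right down to its stop, so that the pad holds the board tight against the guide for drilling. Keep the lever pressed fully down: the program finishes while still holding it there; leave the other loose things on the bench where they lie.

Things in the scene. Friction and masses are not known exactly. Their poses are not given: they have to be found in the camera images.
- board: The workpiece: plain softwood board, 64 x 210 x 18 mm, about 0.13 kg, the widest of the three loose pieces of wood; starts flat, left of the jig. Origin at the centre of its underside as it lies (a 64 x 210 face): x across the 64 mm width, y along the 210 mm length, z through the thickness (0 to +18 mm). Either end may be down and either face may look at the guide.
- jig: Bench pocket-hole jig, fixed to the bench. Origin at bench level under the middle of the drill guide's back face; x points away from the lever's grip (level, ahead and to the robot's right), y to the left of x, z up. Plywood base 12 mm thick, x -60 to 85, y -68 to 68 mm. Clamped, the board fills x 0 to 18 mm, its width along y, its length up, its middle at z = 117 mm.
- guide_top (a point): Middle of the top back edge of the grey drill guide (the block with three steel sleeves): x = 0, y = 0, z = 85 mm in the jig's frame, axes as the jig's. The block fills x -34 to 0, y -37 to 37 mm, the sleeves rise to z = 93. Its back face, the plane x = 0, is what the board is clamped against. Beware: wall cabinets hang over the back of the bench (bottoms 0.49 m up, about x > 0.6 m).
- board_seat (a point): Middle of the clamped board's foot, on the base: x = 9, y = 0, z = 12 mm in the jig's frame. Aluminium side stops at y = -35 and 35 mm (70 apart, x -5 to 25), straight to z = 42, flared out to z = 60. With the lever up, guide and pad are about 25 mm apart, so lower the board from above; if it leans a few degrees there, the clamp squares it up.
- clamp_lever (a joint): Clamp lever's angle: 0 up (its spring brings it back there), 0.50 rad fully down on its stop. U-shaped steel lever with side bars at y = -52 and 52 mm beside the guide; pivot along the jig's y axis at x = 11, z = 26 mm in its frame. Pressing the grip down swings the pad at the back towards the guide. Holding it fully down on the board takes about 12 N.
- lever_grip: The lever's grip: black round bar, 18 mm diameter, 84 mm long, along the jig's y axis, in front of the guide, a sleeve that can turn on its rod. Origin at its centre. In the jig's frame that is x = -99, y = 0, z = 109 mm with the lever up and x = -125, y = 0, z = 46 mm with it fully down, on an arc of 137 mm radius about the pivot.
- clamp_pad: Rubber pad, 20 mm diameter, on a spring plunger at the back of the lever. Origin at the middle of its face, x pointing away from the board. With the lever fully down it meets the board 66 mm above the bench and its spring has given way by about 7 mm, pressing the board to the guide with about 17 N.
- square_batten: Bystander: loose square softwood batten, 38 x 130 x 38 mm. Origin at the centre of its underside, y along its length.
- thin_strip: Bystander: loose thin softwood strip, 38 x 160 x 9 mm. Origin at the centre of its underside, y along its length.
- pencil: Bystander: loose flat carpenter's pencil, 13 x 173 x 8 mm. Origin at the centre of its underside, y along its length.

How it is judged (in metres and radians):
On the way, in this order (a step that is already met when the one before it is completed fails the run):
1. the board stands on end in the jig between the side stops, let go, with the lever still up (angle between the y axis of board and the z axis of jig, either way round below 0.17 rad and angle between the x axis of board and the y axis of jig, either way round below 0.17 rad and z of board in the frame of jig between 0.11 and 0.124 m and y of board in the frame of jig between -0.006 and 0.006 m and x of board in the frame of jig between -0.014 and 0.036 m and contact force between the fingers and board below 0.3 N and value of joint clamp_lever below 0.15 rad), for 0.3 s.
2. the lever is pressed fully down and the pad grips the board (value of joint clamp_lever above 0.46 rad and contact force between clamp_pad and board above 8 N), for 0.3 s.
At the end, for the whole second after the job is handed in: Board on end on the jig's base, upright and square within 3 degrees, centred within 6 mm, within 4 mm of the guide; lever at 0.46 rad or more, held by the fingers pressing its grip (over 3 N); pad on the board with over 8 N; fingers off the board (all of step 2 and angle between the y axis of board and the z axis of jig, either way round below 0.05 rad and angle between the x axis of board and the y axis of jig, either way round below 0.05 rad and z of board in the frame of jig between 0.11 and 0.124 m and y of board in the frame of jig between -0.006 and 0.006 m and (x of board in the frame of jig between -0.004 and 0.004 m or x of board in the frame of jig between 0.014 and 0.022 m) and contact force between the fingers and lever_grip above 3 N and contact force between the fingers and board below 0.3 N and linear speed of board below 0.02 m/s); the arm keeps its last pose, push and grip.
It fails at once if one of the other loose things is moved by more than 3 cm (distance of any of square_batten, thin_strip, pencil from where it was at the start of the episode above 0.03 m).
It also fails if it takes over 51 s, if anything falls off the work surface, if the arm or the gripper's body presses on something with over 40 N, if the wrist force passes 120 N, or if a joint passes its speed limit or range.

## Working session

There is one attempt and no reset: what is moved stays moved. The work goes in short steps, Python scripts to look and compute and a shell command to move; the robot and the scene stay as the last step left them, time stands still between calls to the robot, and variables do not carry over. Pictures are saved under pics/ and viewed, at most 10 in all, crops included, and the job is handed in when it is done.

```bash
mkdir -p pics; cat > h.py <<'E'
import numpy as np, cv2
from workcell import env
from scipy.spatial.transform import Rotation as R
def cam(n):
    p=env.camera_params(n); s=env.get_state()
    img,d=env.grab_frame(n)
    f=200/np.tan(np.radians(p["vertical_fov"])/2)
    if "mount" in p:
        T=np.eye(4);T[:3,:3]=R.from_euler('xyz',s["orientation"],degrees=True).as_matrix();T[:3,3]=s["tcp_pos"]
        M=T@np.array(p["mount"])
    else:
        M=np.eye(4);r=R.from_rotvec(np.ravel(p["rvec"])).as_matrix();M[:3,:3]=r.T;M[:3,3]=-r.T@np.ravel(p["tvec"])
    return dict(img=img,d=d,f=f,p=p,M=M,n=n)
def rays(c,px):
    px=np.atleast_2d(np.array(px,float));p=c["p"]
    q=(px-[p["cx"],p["cy"]])/c["f"]; u=q.copy()
    for _ in range(20): u=q/(1+p["k1"]*(u**2).sum(1,keepdims=True))
    return np.c_[u,np.ones(len(u))]
def pts(c,px):
    px=np.atleast_2d(px).astype(int); z=c["d"][px[:,1],px[:,0]]
    return (rays(c,px)*z[:,None])@c["M"][:3,:3].T+c["M"][:3,3], z
def onz(c,px,h):
    v=rays(c,px)@c["M"][:3,:3].T; o=c["M"][:3,3]; return o+v*((h-o[2])/v[:,2:])
def cloud(c):
    g=np.stack(np.meshgrid(np.arange(640),np.arange(400)),-1).reshape(-1,2)
    P,z=pts(c,g); P[z==0]=np.nan; return P.reshape(400,640,3)
E
python3 - <<'E'
from h import *
for n in("scene","top"):
    c=cam(n); cv2.imwrite(f"pics/{n}0.png",c["img"][...,::-1]); P=cloud(c); np.savez(f"{n}0.npz",P=P,img=c["img"],M=c["M"])
    print(n,c["M"][:3,3].round(3),c["M"][:3,2].round(2),env.camera_params(n))
print(env.get_state())
E
```

```text
scene [0.504 0.534 1.258] [-0.04 -0.47 -0.88] {'vertical_fov': 47.18068967624615, 'cx': 323.3682089341067, 'cy': 204.3817368722097, 'k1': 0.027585565447937586, 'rvec': array([ 0.0779161 ,  3.02131019, -0.75873392]), 'tvec': array([0.45790998, 0.10331125, 1.37859065])}
top [ 0.28  -0.092  1.599] [ 0.11 -0.01 -0.99] {'vertical_fov': 42.35440596816, 'cx': 318.6153056625802, 'cy': 199.98914181179194, 'k1': -0.11973171657611795, 'rvec': array([ 2.16070206, -2.17166493,  0.12669477]), 'tvec': array([-0.09818387,  0.4576251 ,  1.55725507])}
{'t': 0.1, 'joints': array([ 7.51200432e+01,  1.51668135e+01,  9.19721370e+01,  6.70223467e-04,
        7.29778997e+01, -2.11215060e+00]), 'qvel': array([-0.05869068, -0.03182612, -0.14322791, -0.01853119,  0.0935164 ,
        0.04732631]), 'tau': array([-1.27231910e-03, -5.03619182e+01, -3.58068001e+01,  7.30598602e-02,
        2.33580294e-02, -6.49015305e-05]), 'tcp_pos': array([0.14898652, 0.65770125, 0.23750151]), 'orientation': array([-1.79883253e+02, -4.94660974e-03,  1.67231992e+02]), 'force': array([-0.74284888,  0.946242  , -0.44061687]), 'torque': array([-0.03808811,  0.05202205, -0.0038681 ]), 'grip_force': 0.0, 'gripper_width': 0.9970388965212388}
```

View pics/scene0.png

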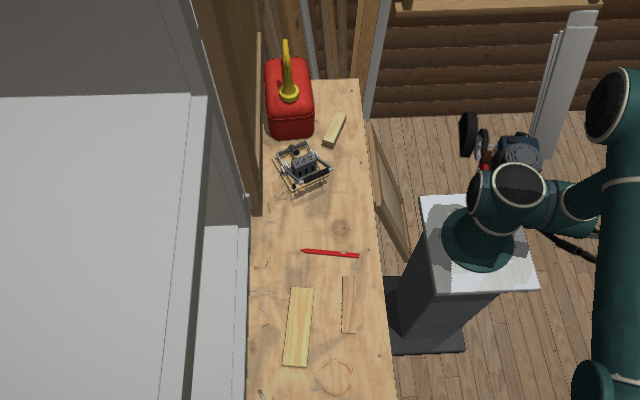

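View pics/top0.png

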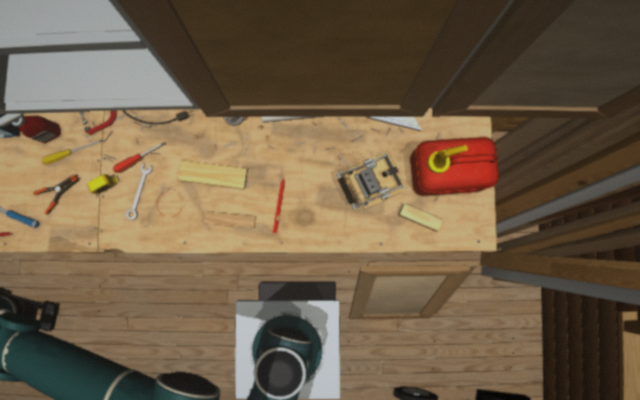

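The scene view shows the board at (298,327), the strip at (348,305), the pencil at (330,253), the jig at (301,167) and the batten at (335,130). In the top view the board is at (212,174), the pencil at (279,205) and the jig at (369,182).

```bash
python3 - <<'E'
from h import *
a=np.load("scene0.npz");P=a["P"];img=a["img"]
b=np.load("top0.npz");Q=b["P"]
def rect(P,m,name):
    p=P[m]; (cx,cy),(w,h),ang=cv2.minAreaRect((p[:,:2]*1000).astype(np.float32)); print(name,m.sum(),round(cx,1),round(cy,1),round(w,1),round(h,1),round(ang,2),np.median(p[:,2]).round(4))
def box(u0,v0,u1,v1):
    m=np.zeros((400,640),bool);m[v0:v1,u0:u1]=1;return m
for n,X,bx in(("s",P,(275,280,325,375)),("t",Q,(172,155,255,195))):
    m=box(*bx)&(X[...,2]>.010)&(X[...,2]<.04); rect(X,m,n+" board")
    rect(X,box(*bx)&(X[...,2]<.010),n+"bench")
for n,X,bx in(("s",P,(322,110,352,150)),("t",Q,(393,200,445,235))):
    rect(X,box(*bx)&(X[...,2]>.025),n+" batten")
for n,X,bx in(("s",P,(265,135,335,200)),("t",Q,(330,145,410,212))):
    M=box(*bx)
    for lo,hi in((.008,.018),(.035,.07),(.075,.09),(.09,.1),(.1,.13)):
        m=M&(X[...,2]>lo)&(X[...,2]<hi)
        if m.sum()>4: rect(X,m,f"{n} jig {lo}")
cr=cv2.resize(img[130:205,260:340],None,fx=8,fy=8,interpolation=cv2.INTER_CUBIC)
cr2=cv2.resize(b["img"][145:215,330:410],None,fx=8,fy=8,interpolation=cv2.INTER_CUBIC)
cv2.imwrite("pics/jigs.png",cr[...,::-1]); cv2.imwrite("pics/jigt.png",cr2[...,::-1])
E
```

```text
s board 1878 539.2 232.9 210.5 63.9 82.15 0.0186
sbench 2841 538.5 228.5 255.8 139.9 87.26 0.0005
t board 1349 562.6 228.0 215.1 109.9 81.9 0.017
tbench 1961 543.4 233.4 265.9 127.7 89.7 -0.0009
s batten 406 400.2 -409.1 134.6 38.8 65.87 0.0379
t batten 545 404.1 -412.8 130.0 39.6 65.89 0.037
s jig 0.008 655 511.1 -285.4 227.1 244.3 5.45 0.0125
s jig 0.035 569 502.8 -287.3 189.1 190.2 87.53 0.0471
s jig 0.075 238 502.0 -233.7 110.4 74.6 29.13 0.0848
s jig 0.09 55 498.0 -225.5 107.7 74.0 27.38 0.0929
s jig 0.1 228 475.1 -182.1 114.8 30.2 24.73 0.1149
t jig 0.008 864 528.6 -256.7 206.7 237.1 0.61 0.012
t jig 0.035 500 492.0 -298.1 195.1 127.9 27.08 0.0469
t jig 0.075 273 502.0 -236.4 106.9 72.6 24.89 0.0836
t jig 0.09 54 501.5 -229.6 105.6 75.5 29.28 0.0926
t jig 0.1 234 477.7 -184.4 113.0 28.2 26.53 0.1138
```

View pics/jigs.png

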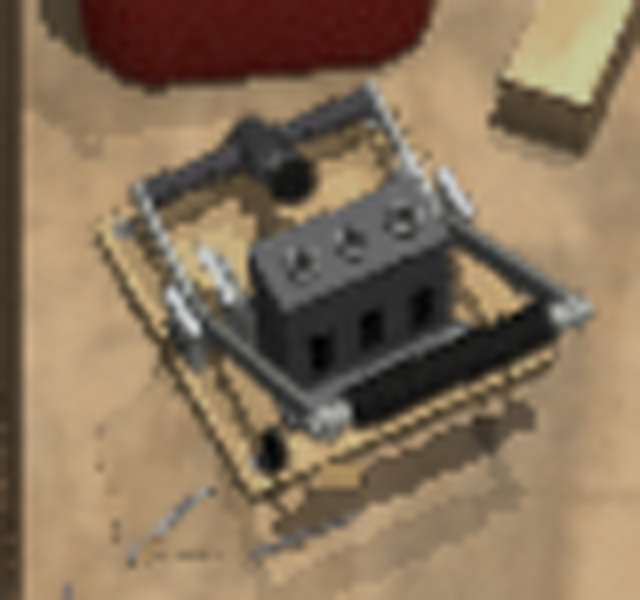

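View pics/jigt.png

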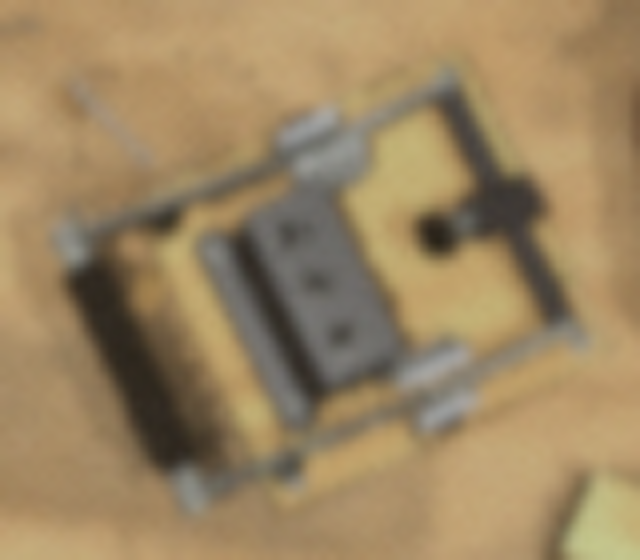

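The crops show the jig turned about 64° to the right. The grip is on its left-near side and the pad is at crop (440,230) of the top view. I'll fly over to inspect the jig closely.

```bash
r='[-0,0,0,-0.55,-0.92,-0.14,1]'
for i in 1; do python3 -m crank '[[0,0,0,-0.55,-0.92,-0.14,1],[0,0,0,-0.55,-0.92,-0.14,1],[0,0,0,-0.55,-0.92,-0.14,1],[0,0,0,-0.55,-0.92,-0.14,1]]'; done
cat > log.py <<'E'
from workcell import env; import json
s=env.get_state(); open("log.jl","a").write(json.dumps([list(s["joints"]),list(s["tcp_pos"]),list(s["orientation"])])+"\n")
E
python3 log.py
python3 -m crank '[[0,0,0,-0.55,-0.92,-0.14,1],[0,0,0,-0.55,-0.92,-0.14,1],[0,0,0,-0.55,-0.92,-0.14,1],[0,0,0,-0.55,-0.92,-0.14,1]]'; python3 log.py
python3 -m crank '[[0,0,0,-0.55,-0.92,-0.14,1],[0,0,0,-0.55,-0.92,-0.14,1],[0,0,0,-0.55,-0.92,-0.14,1],[0,0,0,-0.55,-0.92,-0.14,1]]'; python3 log.py
python3 -m crank '[[0,0,0,-0.55,-0.92,-0.14,1],[0,0,0,-0.55,-0.92,-0.14,1],[0,0,0,-0.55,-0.92,-0.14,1],[0,0,0,-0.55,-0.92,-0.14,1]]'; python3 log.py
python3 -m crank '[[0,0,0,-0.55,-0.92,-0.14,1],[0,0,0,-0.55,-0.92,-0.14,1],[0,0,0,-0.55,-0.92,-0.14,1],[0,0,0,-0.55,-0.92,-0.14,1],[0,0,0,-0.55,-0.92,-0.14,1]]'; python3 log.py
python3 - <<'E'
from h import *
print(env.camera_params("wrist"))
c=cam("wrist"); cv2.imwrite("pics/w1.png",c["img"][...,::-1]); np.savez("w1.npz",P=cloud(c),img=c["img"],M=c["M"],d=c["d"])
print(c["M"].round(3),env.get_state()["t"],env.get_state()["joints"])
E
cat log.jl
```

```text
t: 0.5
tcp_pos: [0.1999, 0.5017, 0.2596]
orientation: [-179.9, 0.0, 167.1]
force: [0.1, -0.8, 0.5]
gripper_width: 0.997
grip_force: 0.0
t: 0.9
tcp_pos: [0.2499, 0.35, 0.2812]
orientation: [180.0, 0.1, 167.1]
force: [-0.3, 0.2, 0.4]
gripper_width: 1.0
grip_force: 0.0
t: 1.3
tcp_pos: [0.3005, 0.1974, 0.3026]
orientation: [180.0, 0.1, 167.0]
force: [1.1, 1.0, -1.0]
gripper_width: 0.993
grip_force: 0.0
t: 1.7
tcp_pos: [0.3508, 0.0437, 0.3236]
orientation: [-180.0, 0.1, 166.9]
force: [-0.6, 0.0, 0.2]
gripper_width: 1.003
grip_force: 0.0
t: 2.2
tcp_pos: [0.3999, -0.1068, 0.3435]
orientation: [180.0, -0.0, 167.0]
force: [0.2, 0.3, -0.1]
gripper_width: 0.997
grip_force: 0.0
{'vertical_fov': 58.65092793416199, 'cx': 318.6753345526004, 'cy': 197.47336816556307, 'k1': -0.060623751186169625, 'mount': array([[ 4.01647725e-04, -9.57433449e-01, -2.88653824e-01,
         7.58098905e-02],
       [ 9.99999292e-01,  6.12186237e-05,  1.18839473e-03,
        -1.69880035e-03],
       [-1.12013787e-03, -2.88654097e-01,  9.57432795e-01,
        -1.46415397e-01],
       [ 0.00000000e+00,  0.00000000e+00,  0.
[... 818 characters left out ...]
0779194847, -0.05804458899077618, 81.99153788478279, -47.59736067290976], [0.3004804501024034, 0.19744150536122163, 0.3025779095982336], [179.9654531561526, 0.12309098814184996, 166.99707020974958]]
[[3.1208862378125057, -24.41781957283463, 119.76124103489339, -0.062452980715117255, 84.53115090139723, -73.7804237734803], [0.3508409822732484, 0.04369636152750809, 0.3236098594034627], [-179.97532670254083, 0.13780084651996594, 166.90722368849956]]
[[-18.43066195504397, -17.0137201899574, 112.71718406672906, 0.040452934647739316, 84.34541468628075, -95.47508596829104], [0.39991195405714064, -0.10677248651018066, 0.3434564100828005], [179.9552671725158, -0.04481633607100253, 167.04043846867287]]
```

View pics/w1.png

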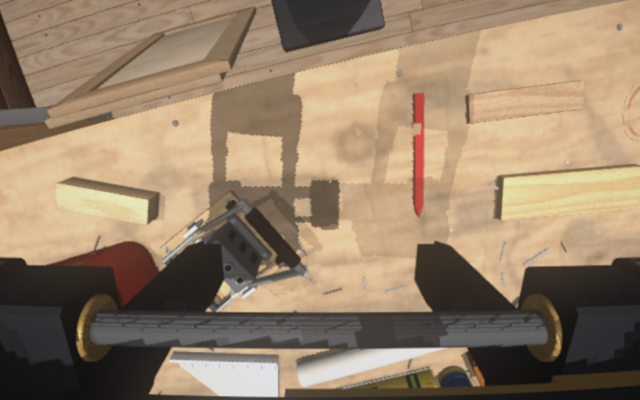

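The wrist view shows the jig at (240,245), partly behind the left finger, with the board at the right edge. I'll shift so the jig is centred, fit the kinematics and measure the jig.

```bash
python3 -m crank '[[0,0,0,0.14,-0.58,0,1],[0,0,0,0.14,-0.58,0,1],[0,0,0,0.14,-0.58,0,1],[0,0,0,0.14,-0.58,0,1]]' | head -2; python3 log.py
cat > kin.py <<'E'
import numpy as np, json
from scipy.spatial.transform import Rotation as R
from scipy.optimize import least_squares
def fk(q,p):
    h,a1,L2,a3,L3,d,s4=p
    E=lambda a,x:R.from_euler(a,x,degrees=True)
    r1=E('z',q[0]);r2=r1*E('y',q[1]);r3=r2*E('y',q[2]);r6=r3*E('z',s4*q[3])*E('y',q[4])*E('z',q[5]+90)
    pos=np.array([0,0,h])+r1.apply([a1,0,0])+r2.apply([0,0,L2])+r3.apply([a3,0,L3])+r6.apply([0,0,d])
    return pos,r6
def fit():
    D=[json.loads(l) for l in open("log.jl")]
    f=lambda p:np.concatenate([np.r_[fk(q,[*p,1])[0]-x, .2*(fk(q,[*p,1])[1].inv()*R.from_euler('xyz',o,degrees=True)).as_rotvec()] for q,x,o in D]+[1e-4*(np.array(p)-[.4,0,.4,0,.4,.25])])
    s=least_squares(f,[.4,0,.4,0,.4,.25]); return s.x,np.abs(s.fun[:len(D)*6]).max()
E
python3 - <<'E'
from h import *; import kin
print(kin.fit())
c=cam("wrist"); cv2.imwrite("pics/w2.png",c["img"][...,::-1]); P=cloud(c);np.savez("w2.npz",P=P,img=c["img"],M=c["M"],d=c["d"])
E
```

```text
t: 2.65
tcp_pos: [0.3593, -0.1845, 0.3434]
(array([-6.62048521,  0.01103885,  0.39256851, -0.11742276,  0.50481507,
       -6.51901766]), np.float64(0.02969535937373763))
```

View pics/w2.png

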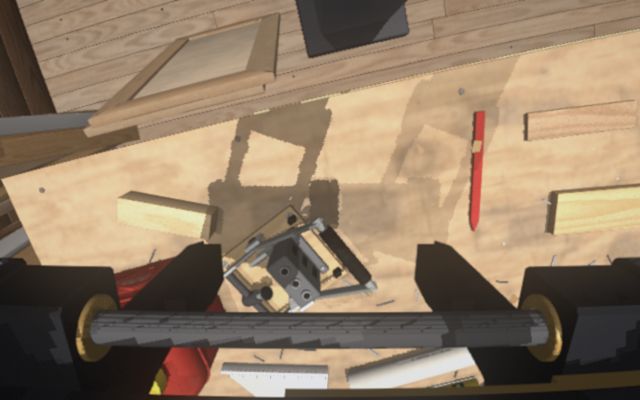

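The jig is clear here: grip from (315,222) to (372,288), sleeves at (284,271), (294,283) and (305,296). I'll fit its known geometry to the clouds of all four views.

```bash
cat > jigfit.py <<'E'
from h import *
from scipy.optimize import least_squares
def box(p,lo,hi):
    lo,hi=np.array(lo),np.array(hi);c=(lo+hi)/2;q=abs(p-c)-(hi-lo)/2
    return np.linalg.norm(np.maximum(q,0),axis=1)+np.minimum(q.max(1),0)
def cyl(p,a,b,r):
    a,b=np.array(a,float),np.array(b,float);d=b-a;t=np.clip((p-a)@d/(d@d),0,1);return np.linalg.norm(p-a-t[:,None]*d,axis=1)-r
def sdf(p):
    L=[box(p,(-60,-68,0),(85,68,12)),box(p,(-34,-37,12),(0,37,85)),cyl(p,(-99,-42,109),(-99,42,109),9)]
    for s in(-1,1):
        L.append(cyl(p,(11,s*52,26),(-99,s*52,109),4)); y=sorted((s*35,s*38)); L.append(box(p,(-5,y[0],12),(25,y[1],42)))
    return np.min(np.abs(L),0)
def res(v,W):
    r=R.from_euler('z',v[2]).as_matrix(); p=(W*1000-[v[0],v[1],0])@r; return sdf(p)
def near(P,ctr=(.515,-.265)):
    W=P.reshape(-1,3);W=W[~np.isnan(W[:,0])];return W[(W[:,2]>.008)&(W[:,2]<.125)&(np.hypot(*(W[:,:2]-ctr).T)<.13)]
if __name__=="__main__":
    A=[]
    for n in("scene0","top0","w1","w2","all"):
        W=np.vstack(A) if n=="all" else near(np.load(n+".npz")["P"])
        if n!="all":A.append(W)
        b=min((least_squares(res,[x,y,np.radians(-64)],args=(W,),loss="cauchy",f_scale=2,x_scale=[1,1,.02]) for x in(505,520) for y in(-255,-275)),key=lambda s:s.cost)
        r=res(b.x,W); print(n,len(W),b.x[:2].round(1),np.degrees(b.x[2]).round(2),np.median(r).round(2),(r<4).mean().round(2))
E
python3 jigfit.py
python3 - <<'E'
from h import *
for n in("w1","w2"):
    P=np.load(n+".npz")["P"]; m=(P[...,2]>.01)&(P[...,2]<.03)&(abs(P[...,0]-.54)<.1)&(abs(P[...,1]-.232)<.13)
    p=P[m]; print(n,cv2.minAreaRect((p[:,:2]*1000).astype(np.float32)),np.median(p[:,2]))
E
```

```text
scene0 2319 [ 515.5 -267.3] -63.91 3.26 0.55
top0 2282 [ 517.1 -269. ] -64.31 3.02 0.59
w1 8737 [ 515.7 -268.7] -64.95 1.09 0.69
w2 10088 [ 515.5 -268.9] -64.66 0.9 0.76
all 23426 [ 515.6 -268.7] -64.72 1.25 0.69
w1 ((539.1006469726562, 232.12277221679688), (212.09178161621094, 65.8759536743164), 82.20303344726562) 0.018735987950579375
w2 ((533.8843383789062, 196.40103149414062), (140.13055419921875, 65.84991455078125), 82.64586639404297) 0.01868942720691935
```

```bash
cat > plan.py <<'E'
from h import *
th=np.radians(35); JO=np.array([.5156,-.2687,0]);JY=np.radians(-64.7)
xj=np.array([np.cos(JY),np.sin(JY),0]);Z=np.array([0,0,1.]);yj=np.cross(Z,xj)
ba=np.radians(82.2);f=np.array([np.cos(ba),np.sin(ba),0]);BC=np.array([.539,.232,0])
def Rg(th=th):
    tz=-np.cos(th)*Z+np.sin(th)*f; tx=np.cos(th)*f+np.sin(th)*Z; return np.c_[tx,np.cross(tz,tx),tz]
def Rf(th=th):
    tz=np.cos(th)*xj-np.sin(th)*Z; tx=-np.cos(th)*Z-np.sin(th)*xj; return np.c_[tx,np.cross(tz,tx),tz]
def rel(pos,Rm,s=None):
    s=s or env.get_state(); R0=R.from_euler('xyz',s["orientation"],degrees=True)
    t=R0.inv().apply(np.array(pos)-s["tcp_pos"])/.15; w=(R0.inv()*R.from_matrix(Rm)).as_rotvec()/(2*np.pi)
    return np.r_[w,t].round(3)
def J(x,y,z): return JO+x*xj+y*yj+z*Z
E
python3 - <<'E'
from plan import *
G=BC-.045*f+Z*.008
print(G,rel(G+.12*Z,Rg()),rel(G+.12*Z,Rg())/3)
E
```

```text
[0.5328928  0.18741635 0.008     ] [-0.072  0.078  0.228 -0.583  2.67   1.44 ] [-0.024       0.026       0.076      -0.19433333  0.89        0.48      ]
```

```bash
python3 -m crank '[[0,0,0,-0.2,0.93,0.45,1],[0,0,0,-0.2,0.93,0.45,1],[0,0,0,-0.2,0.93,0.45,1],[0,0,0,-0.2,0.93,0.45,1]]' | head -2; python3 log.py
python3 -m crank '[[0,0,0,-0.2,0.93,0.45,1],[0,0,0,-0.2,0.93,0.45,1],[0,0,0,-0.2,0.93,0.45,1],[0,0,0,-0.2,0.93,0.45,1]]' | head -2; python3 log.py
python3 -m crank '[[-0.072,0.078,0.228,-0.18,0.8,0.54,1],[-0.072,0.078,0.228,-0.18,0.8,0.54,1],[-0.072,0.078,0.228,-0.18,0.8,0.54,1],[-0.072,0.078,0.228,-0.18,0.8,0.54,1],[-0.072,0.078,0.228,-0.18,0.8,0.54,1]]' | head -3; python3 log.py
python3 -m crank '[[0,0,0.12,0,0,0,1],[0,0,0.12,0,0,0,1],[0,0,0.12,0,0,0,1],[0,0,0.12,0,0,0,1],[0,0,0.12,0,0,0,1]]' | head -3; python3 log.py
python3 - <<'E'
from plan import *; import kin
G=BC-.045*f+Z*.008
print(rel(G+.12*Z,Rg()))
p,e=kin.fit();print(p,e)
E
tail -2 log.jl
```

```text
t: 3.1
tcp_pos: [0.4188, -0.0506, 0.2733]
t: 3.5
tcp_pos: [0.4787, 0.0774, 0.2063]
t: 4.0
tcp_pos: [0.5317, 0.1853, 0.1267]
orientation: [173.0, -16.5, 128.9]
t: 4.5
tcp_pos: [0.5313, 0.1837, 0.1275]
orientation: [-173.6, -16.6, 83.8]
[-0.02   0.051  0.001  0.025  0.008  0.004]
[ 0.32399136 -0.00600377  0.51231061 -0.00873213  0.57069048  0.42199571] 0.0249809422648305
[[6.043202381285023, 9.978115719831754, 112.54777168361878, 20.120430786453795, 62.01567263015071, -42.022120748247744], [0.5317192520308517, 0.18527428089140688, 0.12669661552901046], [172.9657742862556, -16.53700197916465, 128.86480075624362]]
[[5.971956970161151, 9.786914224039931, 112.63874265464187, 19.955542630486917, 62.01714685115709, 1.1466537823313214], [0.5312872262129545, 0.18372827958086982, 0.12754552486811432], [-173.5894452405167, -16.61838107633107, 83.76483846466874]]
```

```bash
python3 -m crank '[[-0.02,0.051,0,0.025,0.008,0,1],[-0.02,0.051,0,0.025,0.008,0,1],[-0.02,0.051,0,0.025,0.008,0,1],[-0.02,0.051,0,0.025,0.008,0,1]]' | head -3; python3 log.py
python3 - <<'E'
from plan import *; import kin,json
print(rel(BC-.045*f+Z*.128,Rg()))
D=[json.loads(l) for l in open("log.jl")]
from scipy.optimize import least_squares
for s4 in(1,-1):
    def f(p): return np.concatenate([np.r_[kin.fk(q,[*p,s4])[0]-x, .2*(kin.fk(q,[*p,s4])[1].inv()*R.from_euler('xyz',o,degrees=True)).as_rotvec()] for q,x,o in D])
    s=least_squares(f,[.3,0,.5,0,.5,.3]); print(s4,s.x.round(4)); print(s.fun.reshape(-1,6).round(3))
c=cam("wrist"); cv2.imwrite("pics/w3.png",c["img"][...,::-1]); P=cloud(c);np.savez("w3.npz",P=P,img=c["img"])
m=(P[...,2]>.01)&(P[...,2]<.03)&(abs(P[...,0]-.54)<.1)&(abs(P[...,1]-.232)<.13);p=P[m]; print(cv2.minAreaRect((p[:,:2]*1000).astype(np.float32)),np.median(p[:,2]))
E
```

```text
t: 4.9
tcp_pos: [0.5325, 0.1864, 0.1282]
orientation: [179.5, -35.0, 82.9]
[ 0.    -0.     0.002  0.005  0.002  0.005]
1 [ 0.3036 -0.0109  0.5188  0.0017  0.5793  0.396 ]
[[ 0.023 -0.009 -0.001 -0.     0.     0.   ]
 [ 0.02  -0.015 -0.    -0.    -0.    -0.   ]
 [ 0.012 -0.022  0.     0.     0.     0.   ]
 [ 0.001 -0.025  0.001  0.     0.    -0.   ]
 [-0.008 -0.024  0.001 -0.    -0.    -0.   ]
 [-0.013 -0.021  0.001 -0.    -0.    -0.   ]
 [-0.005 -0.024 -0.001  0.    -0.    -0.   ]
 [ 0.003 -0.025 -0.002 -0.    -0.    -0.   ]
 [-0.001 -0.008 -0.002  0.     0.    -0.   ]
 [-0.001 -0.008 -0.002  0.     0.    -0.   ]
 [ 0.003  0.007  0.005  0.     0.    -0.   ]]
-1 [-0.4135  0.14    0.425  -0.0018  0.3981 -0.3746]
[[ 0.015 -0.027  0.014  0.    -0.    -0.   ]
 [ 0.018 -0.018  0.006  0.    -0.    -0.   ]
 [ 0.018 -0.018 -0.004  0.    -0.    -0.   ]
 [ 0.009 -0.024 -0.011  0.    -0.    -0.   ]
 [-0.009 -0.023 -0.014 -0.    -0.     0.   ]
 [-0.012 -0.022 -0.014 -0.    -0.     0.   ]
 [-0.002 -0.025  0.008 -0.001  0.     0.   ]
 [-0.003 -0.025  0.029 -0.001  0.     0.   ]
 [ 0.022 -0.012  0.022 -0.083  0.092  0.066]
 [ 0.022 -0.012  0.023  0.002  0.123  0.065]
 [-0.031 -0.003 -0.059 -0.095  0.233  0.163]]
((539.4386596679688, 232.6233367919922), (210.53526306152344, 64.6326904296875), 82.22451782226562) 0.018535350186105748
```

```bash
cat > kin.py <<'E'
import numpy as np, json
from scipy.spatial.transform import Rotation as R
from scipy.optimize import least_squares
LO=np.array([-150.88,-54.13,17.81,-75.09,0,-146.25]);HI=np.array([150.88,125.18,147.31,255.09,152.58,146.25])
E=lambda a,x:R.from_euler(a,x,degrees=True)
def fk(q,p):
    h,a1,L2,a3,L3,d,b,w=p
    r1=E('z',q[0]);r2=r1*E('y',q[1]);r3=r2*E('y',q[2]);r5=r3*E('z',q[3])*E('y',q[4]);r6=r5*E('z',q[5]+90)
    return np.array([0,0,h])+r1.apply([a1,b,0])+r2.apply([0,0,L2])+r3.apply([a3,0,L3])+r5.apply([w,0,d]),r6
def err(q,p,x,r): a,b=fk(q,p); return np.r_[a-x,.2*(b.inv()*r).as_rotvec()]
def fit():
    D=[json.loads(l) for l in open("log.jl")]
    x0=np.array([.3,0,.5,0,.5,.3,0,0])
    s=least_squares(lambda p:np.concatenate([err(q,p,x,E('xyz',o)) for q,x,o in D]+[1e-3*(p-x0)]),x0); return s.x,abs(s.fun[:-8]).max()
def ik(p,x,Rm,q0):
    s=least_squares(lambda q:err(q,p,x,R.from_matrix(Rm)),np.clip(q0,LO+1,HI-1),bounds=(LO,HI),x_scale=20); return s.x,abs(s.fun).max()
E
python3 - <<'E'
from plan import *; import kin
p,e=kin.fit();print(p.round(4),e)
q0=env.get_state()["joints"]
for deg in(20,30,35,40,50):
    th=np.radians(deg)
    for z in(.16,.30):
        for k0 in([-10,0,110,-70,70,0],[-10,0,110,-40,70,0],q0):
            q,er=kin.ik(p,J(.008,0,z),Rf(th),k0)
            if er<.003: print(deg,z,q.round(1),er.round(4))
E
```

```text
[ 0.2518 -0.      0.512   0.0014  0.5662  0.3403  0.0249 -0.    ] 1.2407747321252494e-07
30 0.3 [ -5.  -10.9 130.9 -74.   51.1  16. ] 0.0
30 0.3 [ -5.  -10.9 130.9 -74.   51.1  16. ] 0.0
30 0.3 [ -5.  -10.9 130.9 -74.   51.1  16. ] 0.0
35 0.3 [ -7.  -11.7 128.7 -65.7  49.5   7.4] 0.0
35 0.3 [ -7.  -11.7 128.7 -65.7  49.5   7.4] 0.0
35 0.3 [ -7.  -11.7 128.7 -65.7  49.5   7.4] 0.0
40 0.16 [ -9.1  -0.7 133.4 -74.2  41.   22.6] 0.0
40 0.16 [ -9.1  -0.7 133.4 -74.2  41.   22.6] 0.0
40 0.16 [ -9.1  -0.7 133.4 -74.2  41.   22.6] 0.0
40 0.3 [ -9.1 -12.  126.3 -57.1  48.8  -1.3] 0.0
40 0.3 [ -9.1 -12.  126.3 -57.1  48.8  -1.3] 0.0
40 0.3 [ -9.1 -12.  126.3 -57.1  48.8  -1.3] 0.0
50 0.16 [-13.7  -2.1 129.2 -53.7  38.3   0.3] 0.0
50 0.16 [-13.7  -2.1 129.2 -53.7  38.3   0.3] 0.0
50 0.16 [-13.7  -2.1 129.2 -53.7  38.3   0.3] 0.0
50 0.3 [-13.7 -11.3 121.1 -40.6  50.2 -17.9] 0.0
50 0.3 [-13.7 -11.3 121.1 -40.6  50.2 -17.9] 0.0
50 0.3 [-13.7 -11.3 121.1 -40.6  50.2 -17.9] 0.0
```

The kinematic fit is exact, and a 45° tilt leaves joint margin at the jig. Next I'll work out the rows for re-tilting, descending, gripping and lifting.

```bash
sed -i 's/radians(35)/radians(45)/; s/BC=.*/BC=np.array([.5393,.2325,0])/' plan.py
python3 - <<'E'
from plan import *; import kin
p,e=kin.fit(); q=env.get_state()["joints"]
G=BC-.055*f
print("up",rel(G+Z*.06,Rg())," down from there", (Rg().T@(-.052*Z)/.15).round(3))
# via path
from scipy.spatial.transform import Slerp
sl=Slerp([0,1],R.from_matrix([Rg(),Rf()]))
print("rot",((R.from_matrix(Rg()).inv()*R.from_matrix(Rf())).as_rotvec()/2/np.pi).round(3))
A=G+.30*Z; B=J(.009,0,.30)
for k in np.linspace(0,1,9):
    q,er=kin.ik(p,A+(B-A)*k,sl(k).as_matrix(),q);print((A+(B-A)*k).round(3),q.round(1),er.round(4))
for z in (.25,.2,.172):
    q,er=kin.ik(p,J(.009,0,z),Rf(),q);print(z,q.round(1),er.round(4))
E
```

```text
up [ 0.     0.028  0.002 -0.312 -0.007  0.342]  down from there [-0.245  0.     0.245]
rot [-0.    -0.242 -0.102]
[0.532 0.178 0.3  ] [ -9.7  -2.  115.1  47.   75.2 -18. ] 0.0
[0.53  0.121 0.3  ] [-10.5  -3.4 112.   35.3  75.8 -17.4] 0.0
[0.529 0.064 0.3  ] [-10.5  -4.7 109.9  24.1  75.4 -17.6] 0.0
[0.527 0.007 0.3  ] [-10.1  -5.9 109.   13.2  73.9 -18.2] 0.0
[ 0.526 -0.049  0.3  ] [ -9.5  -7.3 109.6   2.3  71.2 -18.8] 0.0
[ 0.524 -0.106  0.3  ] [ -9.   -8.7 111.5  -8.9  67.2 -18.9] 0.0
[ 0.523 -0.163  0.3  ] [ -8.9 -10.2 114.7 -20.5  62.  -18. ] 0.0
[ 0.521 -0.22   0.3  ] [ -9.6 -11.3 118.9 -33.4  55.8 -15.4] 0.0
[ 0.519 -0.277  0.3  ] [-11.5 -11.8 123.7 -48.7  49.   -9.9] 0.0
0.25 [-11.5  -8.9 126.9 -53.1  45.1  -3.4] 0.0
0.2 [-11.5  -5.2 129.6 -58.7  41.5   4.3] 0.0
0.172 [-11.5  -2.7 130.9 -62.5  39.7   9.3] 0.0
```

```bash
python3 -m crank '[[0,0.028,0.002,-0.312,-0.007,0.342,1],[0,0.028,0.002,-0.312,-0.007,0.342,1],[0,0.028,0.002,-0.312,-0.007,0.342,1]]' | head -3
python3 -m crank '[[0,0,0,-0.12,0,0.12,1],[0,0,0,-0.19,0,0.19,1],[0,0,0,-0.22,0,0.22,1],[0,0,0,-0.245,0,0.245,1],[0,0,0,-0.245,0,0.245,1]]' 
python3 -m crank '[[0,0,0,0,0,0,0.2],[0,0,0,0,0,0,0.2],[0,0,0,0,0,0,0.2],[0,0,0,0,0,0,0.2],[0,0,0,0,0,0,0.2],[0,0,0,0,0,0,0.2],[0,0,0,0,0,0,0.2]]' 45
```

```text
t: 5.25
tcp_pos: [0.5291, 0.1784, 0.0555]
orientation: [-179.3, -45.0, 81.7]
t: 5.75
tcp_pos: [0.5331, 0.1792, 0.0088]
orientation: [179.9, -45.1, 82.4]
force: [0.2, 0.3, -0.5]
gripper_width: 0.996
grip_force: 0.0
t: 6.45
tcp_pos: [0.5327, 0.1787, 0.0084]
orientation: [179.9, -45.1, 82.2]
force: [-1.6, -1.5, 5.8]
gripper_width: 0.723
grip_force: 45.0
```

```bash
python3 -m crank '[[0,0,0,0.1,0,-0.1,0.2],[0,0,0,0.3,0,-0.3,0.2],[0,0,0,0.5,0,-0.5,0.2],[0,0,0,0.7,0,-0.7,0.2],[0,0,0,0.7,0,-0.7,0.2]]' 
python3 -m crank '[[0,0,0,0.15,0,-0.15,0.2],[0,0,0,0.35,0,-0.35,0.2],[0,0,0,0.55,0,-0.55,0.2],[0,0,0,0.67,0,-0.67,0.2],[0,0,0,0.67,0,-0.67,0.2],[0,0,0,0.67,0,-0.67,0.2]]' 
python3 - <<'E'
from plan import *
c=cam("scene"); P=cloud(c); np.savez("s1.npz",P=P,img=c["img"])
s=env.get_state();print(rel(s["tcp_pos"],Rf()),s["tcp_pos"])
print(rel(J(.009,0,.30),Rf()))
# board plane in tool frame
T=R.from_euler('xyz',s["orientation"],degrees=True)
W=P.reshape(-1,3);W=W[~np.isnan(W[:,0])];L=T.inv().apply(W-s["tcp_pos"])
# board frame at grasp: rotate tool by th about y
Lb=L@R.from_euler('y',45,degrees=True).as_matrix()
for sgn in(1,-1):
    Lb=L@R.from_euler('y',sgn*45,degrees=True).as_matrix()
    m=(abs(Lb[:,1])<.03)&(abs(Lb[:,2])<.03)&(Lb[:,0]>.02)&(Lb[:,0]<.2); print(sgn,m.sum(),np.polyfit(Lb[m,0],Lb[m,2],1) if m.sum()>20 else 0,Lb[m].min(0),Lb[m].max(0))
E
```

```text
t: 6.95
tcp_pos: [0.5358, 0.1781, 0.162]
orientation: [179.1, -45.1, 82.8]
force: [0.6, -0.3, -1.4]
gripper_width: 0.724
grip_force: 45.0
t: 7.55
tcp_pos: [0.5315, 0.178, 0.2964]
orientation: [-179.9, -45.0, 82.1]
force: [0.3, -0.0, -2.0]
gripper_width: 0.724
grip_force: 45.0
[-0.001 -0.243 -0.102  0.     0.     0.   ] [0.53091968 0.17810967 0.29539638]
[-1.000e-03 -2.430e-01 -1.020e-01 -2.109e+00  3.360e-01 -2.156e+00]Traceback (most recent call last):
  File "<stdin>", line 12, in <module>
    return umr_minimum(a, axis, None, out, keepdims, initial, where)
ValueError: zero-size array to reduction operation minimum which has no identity
```

```bash
python3 - <<'E'
from plan import *
s=env.get_state();R0=R.from_euler('xyz',s["orientation"],degrees=True);w=(R0.inv()*R.from_matrix(Rf())).as_rotvec()
D=(J(.009,0,.30)-s["tcp_pos"])/3/.15
for k in range(3): print((w/3/2/np.pi).round(3),(R0*R.from_rotvec(w*k/3)).inv().apply(D).round(3))
P=np.load("s1.npz")["P"].reshape(-1,3);P=P[(abs(P[:,0]-.53)<.12)&(P[:,1]>.13)&(P[:,1]<.42)&(P[:,2]>.15)&(P[:,2]<.42)]
L=P-s["tcp_pos"]; u=L@f; v=L@np.cross(Z,f); m=(u>.02)&(abs(v)<.03)
print(len(P),m.sum()); 
if m.sum()>20: print(np.polyfit(u[m],L[m,2],1),u[m].min(),u[m].max(),np.degrees(np.polyfit(u[m],v[m],1)[0]))
E
```

```text
[-0.    -0.081 -0.034] [-0.703  0.112 -0.719]
[-0.    -0.081 -0.034] [-0.968 -0.07  -0.283]
[-0.    -0.081 -0.034] [-0.947 -0.28   0.216]
3944 1934
[-0.01292177  0.01157057] 0.020061531729962143 0.1605219362264451 0.03817390532953806
```

The board hangs level in the grip (−0.7°) with its foot 160 mm from the TCP, as intended. Carrying it over.

```bash
python3 -m crank '[[0,-0.081,-0.034,-0.7,0.11,-0.72,0.2],[0,-0.081,-0.034,-0.7,0.11,-0.72,0.2],[0,-0.081,-0.034,-0.7,0.11,-0.72,0.2],[0,-0.081,-0.034,-0.7,0.11,-0.72,0.2],[0,-0.081,-0.034,-0.7,0.11,-0.72,0.2]]' |head -3
python3 -m crank '[[0,-0.081,-0.034,-0.97,-0.07,-0.28,0.2],[0,-0.081,-0.034,-0.97,-0.07,-0.28,0.2],[0,-0.081,-0.034,-0.97,-0.07,-0.28,0.2],[0,-0.081,-0.034,-0.97,-0.07,-0.28,0.2],[0,-0.081,-0.034,-0.97,-0.07,-0.28,0.2]]' |head -3
python3 -m crank '[[0,-0.04,-0.017,-0.4,-0.12,0.09,0.2],[0,-0.081,-0.034,-0.8,-0.24,0.18,0.2],[0,-0.081,-0.034,-0.9,-0.28,0.2,0.2],[0,-0.081,-0.034,-0.9,-0.28,0.2,0.2],[0,-0.081,-0.034,-0.9,-0.28,0.2,0.2],[0,-0.081,-0.034,-0.9,-0.28,0.2,0.2]]'
cat > look.py <<'E'
from plan import *; import sys
# fit standing board in jig frame from scene+top clouds; tag name
s=env.get_state()
print("t",s["t"],"tcp jig",(np.array([xj,yj,Z])@(s["tcp_pos"]-JO)).round(4),"force",s["force"].round(1),"w",round(s["gripper_width"],3),s["grip_force"])
for n in("scene","top"):
    c=cam(n);P=cloud(c);np.savez(f"{sys.argv[1]}_{n}.npz",P=P,img=c["img"])
    W=P.reshape(-1,3);W=W[~np.isnan(W[:,0])];L=(W-JO)@np.c_[xj,yj,Z]
    m=(abs(L[:,0]-.012)<.04)&(abs(L[:,1])<.06)&(L[:,2]>.1)&(L[:,2]<.5);Q=L[m]
    print(n,m.sum(),"zmax",np.percentile(Q[:,2],98).round(4) if len(Q) else 0)
    np.save(f"{sys.argv[1]}_{n}_L.npy",Q)
E
python3 look.py a; python3 - <<'E'
from plan import *
print(rel(J(.0125,0,.29),Rf()))
E
```

```text
t: 8.1
tcp_pos: [0.5274, 0.0275, 0.2986]
orientation: [173.8, -15.2, 94.4]
t: 8.6
tcp_pos: [0.522, -0.1233, 0.297]
orientation: [174.0, 14.9, 103.3]
t: 9.2
tcp_pos: [0.5179, -0.2685, 0.3012]
orientation: [-179.9, 44.8, 115.3]
force: [-0.2, -0.4, -0.8]
gripper_width: 0.724
grip_force: 45.0
t 9.2 tcp jig [0.0008 0.0021 0.3012] force [-0.2 -0.4 -0.8] w 0.724 44.99138000886887
scene 695 zmax 0.3533
top 594 zmax 0.3783
[ 0.    -0.    -0.     0.015 -0.021  0.115]
```

```bash
python3 -m crank '[[0,0,0,0.03,-0.02,0.115,0.2],[0,0,0,0.03,-0.02,0.115,0.2],[0,0,0,0.03,-0.02,0.115,0.2]]'|head -3
python3 - <<'E'
from plan import *
s=env.get_state();print((np.array([xj,yj,Z])@(s["tcp_pos"]-JO)).round(4))
out=[]
for n in("scene","wrist"):
    c=cam(n);P=cloud(c);np.savez(f"b_{n}.npz",P=P,img=c["img"])
    W=P.reshape(-1,3);ok=~np.isnan(W[:,0]);L=(W-JO)@np.c_[xj,yj,Z]
    m=ok&(abs(L[:,0])<.04)&(abs(L[:,1])<.05)&(L[:,2]>.125)&(L[:,2]<.27)
    print(n,m.sum())
    if m.sum()>30:
        Q=L[m];A=np.c_[Q[:,1:],np.ones(len(Q))];k=np.linalg.lstsq(A,Q[:,0],rcond=None)[0]
        for _ in range(5):
            r=abs(Q[:,0]-A@k)<.004; k=np.linalg.lstsq(A[r],Q[r,0],rcond=None)[0]
        print("plane x=%.4f*y+%.4f*z+%.4f"%tuple(k),r.sum(),Q[r].min(0),Q[r].max(0), np.percentile(Q[r][:,1],[2,98]),"x@z.2",k[1]*.2+k[2])
    img=c["img"]; img=img if n=="wrist" else cv2.resize(img[100:220,230:390],(640,480))
    out.append(img)
cv2.imwrite("pics/b.png",np.vstack([cv2.resize(o,(480,300)) for o in out])[...,::-1])
E
```

```text
t: 9.6
tcp_pos: [0.5201, -0.2789, 0.2885]
orientation: [180.0, 45.1, 115.2]
[ 0.0112 -0.0003  0.2885]
scene 442
plane x=0.0074*y+-0.0088*z+0.0022 415 [-0.00336739 -0.0333099   0.12624462] [0.0045516  0.03211722 0.26920408] [-0.03099074  0.03016497] x@z.2 0.00043306264367210575
wrist 23061
plane x=0.0014*y+-0.0026*z+0.0028 23061 [ 0.00019302 -0.03410905  0.1285318 ] [0.00467484 0.03108705 0.2699969 ] [-0.03195888  0.02905379] x@z.2 0.0023098666826265254
```

View pics/b.png

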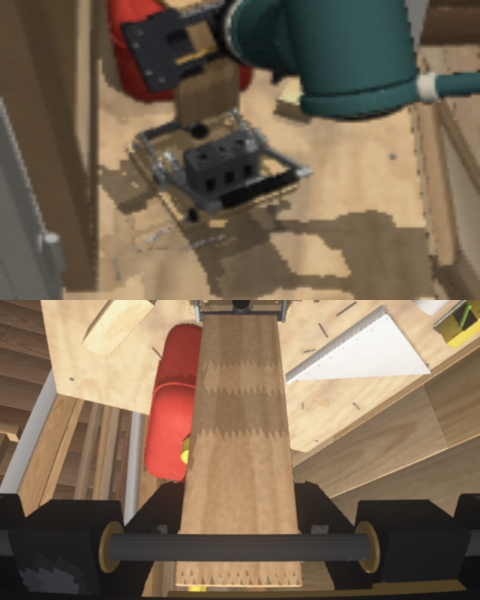

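The picture shows the board hanging upright over the slot behind the guide: face 2 mm behind the guide plane, tilt under 0.5°, centred within about 1 mm. I'll lower it in two stages.

```bash
python3 -m crank '[[0,0,0,0.08,0.005,0.08,0.2],[0,0,0,0.16,0.005,0.17,0.2],[0,0,0,0.24,0.005,0.25,0.2],[0,0,0,0.278,0.005,0.288,0.2],[0,0,0,0.278,0.005,0.288,0.2]]'
python3 -m crank '[[0,0,0,0.04,0,0.04,0.2],[0,0,0,0.08,0,0.08,0.2],[0,0,0,0.11,0,0.11,0.2],[0,0,0,0.13,0,0.13,0.2],[0,0,0,0.13,0,0.13,0.2]]'
python3 -c "
from plan import *
s=env.get_state();print((np.array([xj,yj,Z])@(s['tcp_pos']-JO)).round(4), (np.array([xj,yj,Z])@s['force']).round(2),s['torque'].round(2))"
```

```text
t: 10.2
tcp_pos: [0.5205, -0.2793, 0.2271]
orientation: [-179.9, 45.1, 115.4]
force: [-0.7, 0.4, -1.1]
gripper_width: 0.723
grip_force: 45.0
t: 10.7
tcp_pos: [0.5205, -0.2796, 0.1995]
orientation: [-179.9, 45.1, 115.4]
force: [-0.2, 0.0, -1.2]
gripper_width: 0.722
grip_force: 45.0
[ 0.0119 -0.0002  0.1995] [-0.11 -0.14 -1.16] [ 0.37  0.25 -0.01]
```

```bash
python3 -m crank '[[0,0,0,0.04,0,0.04,0.2],[0,0,0,0.07,0,0.07,0.2],[0,0,0,0.1,0,0.1,0.2],[0,0,0,0.113,0,0.113,0.2],[0,0,0,0.113,0,0.113,0.2]]'
python3 -m crank '[[0,0,0,0.008,0,0.008,0.2],[0,0,0,0.012,0,0.012,0.2],[0,0,0,0.012,0,0.012,0.2]]'
python3 -c "
from plan import *
s=env.get_state();print((np.array([xj,yj,Z])@(s['tcp_pos']-JO)).round(4), (np.array([xj,yj,Z])@s['force']).round(2),s['torque'].round(2))"
```

```text
t: 11.2
tcp_pos: [0.5206, -0.2796, 0.1757]
orientation: [-179.9, 45.1, 115.4]
force: [-0.3, -0.9, -1.1]
gripper_width: 0.724
grip_force: 45.0
t: 11.5
tcp_pos: [0.5212, -0.2797, 0.1742]
orientation: [180.0, 45.1, 115.3]
force: [0.2, -0.8, -1.6]
gripper_width: 0.72
grip_force: 45.0
[0.0123 0.0003 0.1742] [ 0.85 -0.15 -1.56] [0.36 0.26 0.04]
```

```bash
python3 -m crank '[[0,0,0,0.005,0,0.005,0.2],[0,0,0,0.01,0,0.01,0.2],[0,0,0,0.01,0,0.01,0.2]]' | grep -E "pos|force"
python3 -m crank '[[0,0,0,0.005,0,0.005,0.2],[0,0,0,0.007,0,0.007,0.2],[0,0,0,0.007,0,0.007,0.2]]' | grep -E "pos|force"
```

```text
tcp_pos: [0.5216, -0.28, 0.1728]
force: [-0.5, 0.7, 1.3]
grip_force: 45.0
tcp_pos: [0.522, -0.2806, 0.1727]
force: [-1.9, 0.2, 7.3]
grip_force: 45.0
```

Contact with the base at 7 N. Opening, then checking the board before retreating.

```bash
python3 -m crank '[[0,0,0,0,0,0,1],[0,0,0,0,0,0,1],[0,0,0,0,0,0,1],[0,0,0,0,0,0,1],[0,0,0,0,0,0,1],[0,0,0,0,0,0,1]]' 
cat > chk.py <<'E'
from plan import *; import sys
s=env.get_state();print(s["t"],(np.array([xj,yj,Z])@(s["tcp_pos"]-JO)).round(4))
for n in sys.argv[1:]:
    c=cam(n);P=cloud(c)
    W=P.reshape(-1,3);ok=~np.isnan(W[:,0]);L=(W-JO)@np.c_[xj,yj,Z]
    m=ok&(abs(L[:,0]-.003)<.02)&(abs(L[:,1])<.05)&(L[:,2]>.098)&(L[:,2]<.218)
    print(n,m.sum())
    if m.sum()>30:
        Q=L[m];A=np.c_[Q[:,1:],np.ones(len(Q))];k=np.linalg.lstsq(A,Q[:,0],rcond=None)[0]
        for _ in range(5):
            r=abs(Q[:,0]-A@k)<.004; k=np.linalg.lstsq(A[r],Q[r,0],rcond=None)[0]
        print("plane x=%.4f*y+%.4f*z+%.4f"%tuple(k),r.sum(), "y",np.percentile(Q[r][:,1],[2,98]).round(4),"x@z.117",k[1]*.117+k[2])
    cv2.imwrite(f"pics/c_{n}_{s['t']:.2f}.png",c["img"][...,::-1])
E
python3 chk.py wrist scene
```

```text
t: 12.7
tcp_pos: [0.521, -0.2797, 0.1703]
orientation: [-180.0, 45.1, 115.3]
force: [0.3, 0.2, 0.4]
gripper_width: 0.997
grip_force: 0.0
12.7 [0.0123 0.0002 0.1703]
wrist 34213
plane x=0.0003*y+0.0001*z+0.0038 31646 y [-0.032   0.0312] x@z.117 0.0038530837836932546
scene 169
plane x=-0.0033*y+0.0023*z+0.0021 160 y [-0.0264  0.0303] x@z.117 0.0023865275077217633
```

The board stands square (tilt about 0°, y from −32 to +31 mm), released and 3–4 mm behind the guide plane. I'll retreat along the tool axis and check IK for the press.

```bash
python3 -m crank '[[0,0,0,0,0,-0.1,1],[0,0,0,0,0,-0.25,1],[0,0,0,0,0,-0.5,1],[0,0,0,0,0,-0.8,1],[0,0,0,0,0,-1,1],[0,0,0,0,0,-1,1]]' 
python3 chk.py wrist
python3 - <<'E'
from plan import *; import kin
p,e=kin.fit(); Rd=np.c_[-xj,yj,-Z]; q=env.get_state()["joints"]
print(rel(J(-.099,0,.15),Rd))
for a in np.arange(-.1,.51,.1):
    ph=np.radians(37.04)-a; x,z=11-137*np.cos(ph),26+137*np.sin(ph)+9
    q,er=kin.ik(p,J(x/1e3,0,z/1e3),Rd,q);print(round(a,1),round(x,1),round(z,1),q.round(1),er.round(4))
E
```

```text
t: 13.4
tcp_pos: [0.4773, -0.182, 0.2805]
orientation: [179.4, 45.3, 115.1]
force: [0.8, 0.7, 0.8]
gripper_width: 1.001
grip_force: 0.0
13.4 [-0.0948  0.0025  0.2805]
wrist 8741
plane x=0.0004*y+0.0021*z+0.0034 8741 y [-0.0312  0.0301] x@z.117 0.0036755301953569773
[ 0.001  0.126  0.     0.629 -0.015  0.581]
-0.1 -89.6 128.0 [-24.3   3.2 118.    0.   58.8 -49.6] 0.0
0.0 -98.4 117.5 [-23.6   3.2 119.2  -0.   57.5 -48.9] 0.0
0.1 -106.0 106.2 [-23.    3.5 120.4  -0.   56.2 -48.3] 0.0
0.2 -112.6 94.2 [-22.5   3.9 121.4  -0.   54.7 -47.8] 0.0
0.3 -117.9 81.5 [-22.1   4.4 122.4  -0.   53.2 -47.4] 0.0
0.4 -121.9 68.4 [-21.8   5.2 123.2  -0.   51.6 -47.1] 0.0
0.5 -124.5 55.0 [-21.6   6.2 123.9  -0.   49.9 -46.9] 0.0
```

```bash
python3 -m crank '[[0,0.03,0,0.1,0,0.1,-1],[0,0.07,0,0.2,-0.015,0.2,-1],[0,0.1,0,0.4,-0.015,0.36,-1],[0,0.126,0,0.629,-0.015,0.581,-1],[0,0.126,0,0.629,-0.015,0.581,-1],[0,0.126,0,0.629,-0.015,0.581,-1],[0,0.126,0,0.629,-0.015,0.581,-1],[0,0.126,0,0.629,-0.015,0.581,-1],[0,0.126,0,0.629,-0.015,0.581,-1],[0,0.126,0,0.629,-0.015,0.581,-1]]' 20
python3 -c "
from plan import *
s=env.get_state();print((np.array([xj,yj,Z])@(s['tcp_pos']-JO)).round(4)); print(rel(J(-.0985,0,.1175),np.c_[-xj,yj,-Z]))"
```

```text
t: 14.45
tcp_pos: [0.4711, -0.1795, 0.1478]
orientation: [-180.0, -0.2, 115.4]
force: [0.7, -1.3, 0.0]
gripper_width: 0.114
grip_force: 0.0
[-0.0996 -0.0021  0.1478]
[-0.    -0.001  0.    -0.008  0.014  0.202]
```

```bash
python3 -m crank '[[0,0,0,0,0.012,0.08,-1],[0,0,0,0,0.012,0.13,-1],[0,0,0,0,0.012,0.17,-1],[0,0,0,0,0.012,0.2,-1],[0,0,0,0,0.012,0.22,-1],[0,0,0,0,0.012,0.22,-1]]'
python3 -c "
from plan import *
s=env.get_state();print((np.array([xj,yj,Z])@(s['tcp_pos']-JO)).round(4)); 
c=cam('scene');cv2.imwrite('pics/p1.png',cv2.resize(c['img'][90:220,230:400],None,fx=4,fy=4,interpolation=2)[...,::-1])"
```

```text
t: 15.05
tcp_pos: [0.4726, -0.1788, 0.1148]
orientation: [-180.0, -0.3, 115.3]
force: [-3.1, 1.1, 5.0]
gripper_width: 0.006
grip_force: 2.8
[-0.0996 -0.0005  0.1148]
```

View pics/p1.png

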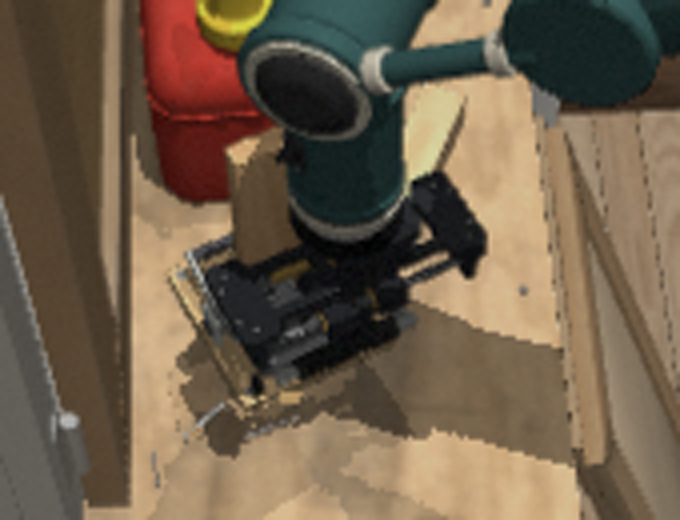

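The picture shows the board still standing behind the guide (crop 255,200), with the closed fingers on the black grip. Pressing along its arc.

```bash
python3 -m crank '[[0,0,0,0.022,0,0.04,-1],[0,0,0,0.043,0,0.07,-1],[0,0,0,0.065,0,0.11,-1],[0,0,0,0.087,0,0.15,-1],[0,0,0,0.105,0,0.19,-1],[0,0,0,0.122,0,0.235,-1],[0,0,0,0.136,0,0.28,-1],[0,0,0,0.149,0,0.32,-1],[0,0,0,0.149,0,0.32,-1]]'
python3 -c "
from plan import *
s=env.get_state();A=np.array([xj,yj,Z]);print((A@(s['tcp_pos']-JO)).round(4),(A@s['force']).round(1))"
```

```text
t: 16.0
tcp_pos: [0.4635, -0.1588, 0.0674]
orientation: [180.0, -0.2, 115.3]
force: [-3.0, 1.4, 9.4]
gripper_width: 0.003
grip_force: 4.9
[-1.216e-01 -1.000e-04  6.740e-02] [-2.6 -2.1  9.4]
```

```bash
python3 -m crank '[[0,0,0,0.006,0,0.025,-1],[0,0,0,0.011,0,0.05,-1],[0,0,0,0.017,0,0.075,-1],[0,0,0,0.018,0,0.095,-1],[0,0,0,0.018,0,0.11,-1],[0,0,0,0.018,0,0.11,-1]]'
python3 -c "
from plan import *
s=env.get_state();A=np.array([xj,yj,Z]);print((A@(s['tcp_pos']-JO)).round(4),(A@s['force']).round(1))"
```

```text
t: 16.6
tcp_pos: [0.4633, -0.1579, 0.0542]
orientation: [-180.0, -0.1, 115.4]
force: [-11.0, -0.5, 27.2]
gripper_width: 0.006
grip_force: 13.4
[-1.225e-01  1.000e-04  5.420e-02] [ -4.2 -10.2  27.2]
```

```bash
python3 -m crank '[[0,0,0,0,0,0,-1],[0,0,0,0,0,0,-1],[0,0,0,0,0,0,-1],[0,0,0,0,0,0,-1],[0,0,0,0,0,0,-1],[0,0,0,0,0,0,-1],[0,0,0,0,0,0,-1]]'
python3 chk.py scene top
python3 - <<'E'
from plan import *
out=[]
for n,b in(("scene",(90,220,230,400)),("top",(140,225,320,420))):
    c=cam(n);a=c["img"][b[0]:b[1],b[2]:b[3]];out.append(cv2.resize(a,(500,290),interpolation=2))
    L=(cloud(c).reshape(-1,3)-JO)@np.c_[xj,yj,Z]; m=(abs(L[:,0]-.01)<.03)&(abs(L[:,1])<.045)&(L[:,2]>.212)&(L[:,2]<.232); Q=L[m]
    print(n,m.sum(), Q.mean(0).round(4) if len(Q) else 0, cv2.minAreaRect((Q[:,:2]*1000).astype(np.float32)) if len(Q)>5 else 0)
cv2.imwrite("pics/p2.png",np.vstack(out)[...,::-1])
E
```

```text
t: 17.3
tcp_pos: [0.4634, -0.1579, 0.0543]
orientation: [180.0, -0.1, 115.4]
force: [-10.2, -0.9, 27.1]
gripper_width: 0.003
grip_force: 13.3
17.3 [-1.225e-01  1.000e-04  5.430e-02]
scene 306
plane x=-0.0078*y+-0.0009*z+-0.0014 259 y [-0.0134  0.0316] x@z.117 -0.001464280009407303
top 216
plane x=-0.0077*y+0.0001*z+0.0006 183 y [-0.0316  0.0307] x@z.117 0.000592646797989678
scene 69 [0.0058 0.019  0.221 ] ((5.522552490234375, 12.609630584716797), (21.5887508392334, 38.53055953979492), 3.9013986587524414)
top 169 [0.0085 0.0003 0.2207] ((9.073867797851562, 0.4138679504394531), (19.467117309570312, 64.01286315917969), 0.6401576399803162)
```

View pics/p2.png

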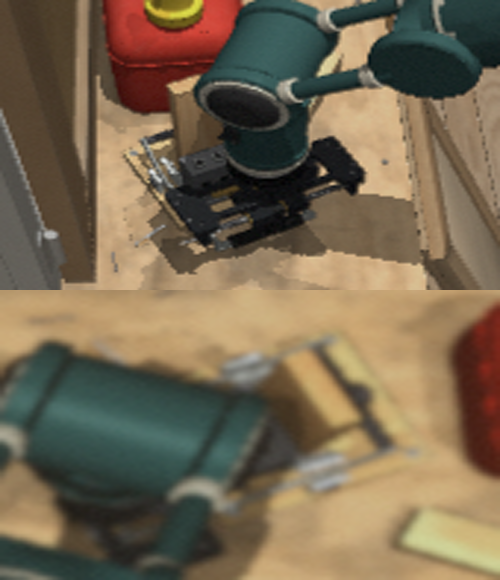

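The pictures show the board clamped on end: its top end is at crop (310,395) of the lower view. It measures centred (y = 0.4 mm), its middle 9 mm behind the guide plane, upright within 0.5° and flush with the guide. The lever is at its stop under 27 N and holding steady, so I'm handing in.

```bash
python3 -c "
from workcell import env
print(env.close_job())"
```

```text
the job is handed in; nothing more can be done
None
```

I stood the board on end in the jig, let go of it, and pressed the clamp lever down to its stop, where the arm still holds it with about 27 N; the job was handed in at about 17 s of the 51 s, and the verdict was not shown to me.

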